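# Check the hardness tester on the steel disc, then hold it on the chalk cross of the stone

## Task

Lift the spring-plunger hardness tester out of its wooden stand and check it first: holding it upright, press its tip gently on the middle of the round steel test disc for a second, so that the plunger goes about half-way in. Then hold the tip on the chalk cross (not the chalk ring) on the sloping sawn face of the red stone, square to that face, pressing lightly so that the plunger is again about half-way in, not bottomed. The program finishes while holding the tester there; leave the other pieces on the bench where they are, and never press hard.

Things in the scene. Friction and masses are not known exactly. Their poses are not given: they have to be found in the camera images.
- tester_grip (a point): centre of the black box-shaped grip (34 along x, 26 along y, 56 high, flat sides) of the hardness tester, loose, about 250 g, upright in its stand. z is the tester's long axis and points away from the tip (up in the stand). The tip of the untouched plunger is 94 below this point on the axis; the tester's top is 34 above it
- tip (a point): the very end of the tester's plunger (rounded steel pin, 7 across); it moves with the plunger, and its axes are parallel to the tester's
- plunger (a joint): how far the plunger is pushed into the tester, m: 0 fully out (12 mm stick out of the nose), 0.010 bottomed; spring of 0.8 N per mm with no preload, so half-way is about 4 N. A black band on the plunger's upper half of travel is swallowed by the nose at about half-way
- tester: the tester as a whole; origin on its axis at the underside of the collar (38 across, 6 thick), 34 below the grip's centre; z along the axis away from the tip. Under the collar: a barrel 20 across and 40 long, then a cone nose 8 long, then the plunger
- stand: wooden block 80 x 80 x 70 high, fixed to the bench; origin at the centre of its underside. The tester's barrel hangs straight down in its central round hole (24 across, 64 deep) and the collar rests on its top, so the tester must rise at least 62 to come clear
- disc_top (a point): the centre of the flat top of the round steel test disc (60 across, top 16 above the bench, fixed), z up
- disc: the steel test disc; origin at the centre of its underside
- cross (a point): the centre of the chalk cross (X shape, 30 across) on the stone's sloping face; z is the face's outward normal (it leans about 20 degrees from vertical, towards the low edge of the face, roughly towards the robot), x runs up the slope, y level along the face
- ring (a point): the centre of the chalk ring (24 across) on the same face, 68 from the cross; not the spot to test; axes as for the cross
- stone: red stone block, fixed, seen about 120 x 150; its face slopes from about 36 high at the low edge to 74 at the high edge; origin on the bench under the face's middle, z up, x horizontally towards the high edge
- blank: T-shaped red stone pipe blank, loose, 100 x 72 x 28; origin on its underside in the middle of the long arm; leave alone
- mallet: wooden mallet lying on the bench, loose, 100 x 220 x 60; origin on the bench below its middle; leave alone
- offcut: flat pink stone offcut, loose, 45 x 70 x 24; origin at the centre of its underside; leave alone
There are look-alikes about, which are no part of the job. There is more than one size of the tester; the job needs the smaller.

How it is judged (in metres and radians):
On the way:
1. the tester is pressed upright on the test disc, plunger part-way in, for half a second (distance between tip and disc_top below 0.018 m and angle between tester_grip's own z axis and vertical below 0.17 rad and value of joint plunger between 0.002 and 0.0088 m and contact force between tester and disc above 0.8 N and contact force between tester and the fingers above 1 N), for 0.5 s.
At the end, for the whole second after the job is handed in: The tester, first checked upright on the disc, is held still in the gripper: tip within 7 mm of the centre of the chalk cross, axis within 8 degrees of square to the face, plunger 2 to 8.8 mm in, pressing the stone with 0.8 to 10 N (distance between tip and cross below 0.007 m and angle between the z axis of tester_grip and the z axis of cross, either way round below 0.14 rad and value of joint plunger between 0.002 and 0.0088 m and contact force between tester and stone between 0.8 and 10 N and contact force between tester and the fingers above 1 N and contact force between tester and stand below 0.1 N and linear speed of tester below 0.02 m/s); the arm keeps its last pose, push and grip.
It fails at once if the tester is pressed hard (over 25 N) on the stone (contact force between tester and stone above 25 N).
It fails at once if the tester is pressed hard (over 25 N) on the disc (contact force between tester and disc above 25 N).
It fails at once if a neighbouring piece (blank) is shoved more than 20 mm (distance of blank from where it was at the start of the episode above 0.02 m).
It fails at once if a neighbouring piece (mallet) is shoved more than 20 mm (distance of mallet from where it was at the start of the episode above 0.02 m).
It fails at once if a neighbouring piece (offcut) is shoved more than 20 mm (distance of offcut from where it was at the start of the episode above 0.02 m).
It also fails if it takes over 61 s, if anything falls off the work surface, if the arm or the gripper's body presses on something with over 40 N, if the wrist force passes 120 N, or if a joint passes its speed limit or range.

## Robot

A 6-joint arm with a two-finger parallel gripper is mounted at the origin on the work surface. World frame = base frame: x ahead of the robot, y to its left, z up, the work surface at z = 0. Lengths are in mm, angles in rad, forces in N, time in s.
With the tool pointing down it reaches from about 275 to 825 mm from the base axis. Payload 5.2 kg.
Tool frame: the origin (TCP) lies at the very end of the fingers, on their centre line; the grasp point (between the pads) lies 19 mm behind it; z points along the fingers, y is the line along which they close (so a half turn about z gives the same grasp; the last joint's range is limited). The gripper opens to 93 mm and grips with 3 to 60 N. Pads are 15 mm wide; open, the fingers measure 128 mm over their backs; the gripper's body (75 mm by 188 mm) begins 65 mm behind the grasp point.
Start: joints at [1.015, 0.259, 1.535, -0, 1.348, -0.203], TCP at [190.018, 516.138, 218.653] pointing down, gripper open.
Joint ranges: [-3.14, 3.14], [-0.91, 2.08], [0.19, 2.58], [-1.22, 4.36], [0.22, 2.71], [-3.12, 3.12]. Speed limits (rad/s): [2.57, 2.57, 3.14, 3.14, 3.14, 3.14].

## Interface

Orientations are given as [roll, pitch, yaw] about the fixed x, y, z axes, in that order (R = Rz(yaw) Ry(pitch) Rx(roll)).
In Python, from station import bot, vision, finder gives the robot as it stands.
- The arm moves only by the shell command python3 -m handwheel 'ROWS' [FORCE]. ROWS is JSON, a list that holds one entry, the list of rows, each a list of 5 numbers: the shift along the world's x, y, z each as a share of 20 mm, from -1 to 1, then the turn about the world's z as a share of 4 degrees, from -1 to 1, then the opening, from 0 (shut) to 1 (fully open). In form: [[[tx, ty, tz, turn, claw], ...]]. A call has 1 to 12 rows; each row shifts and turns the commanded pose from where the row before left it; what a row does not reach is not made up. A row lasts 1/12 s, in which the tool goes at most 41.7 mm and 7.16 degrees, less where a joint would pass 70% of its speed; a pose out of reach is approached as far as the arm can. A call with a number of a shift or a turn outside -1 to 1 is refused whole. A call with a gripper value outside its range is refused whole. The fingers move at their own pace and stop on an object; FORCE is the grip in N (left out, the last holds). Time passes only in rows, so rows that do not move let the fingers close. It gives the time, the measured TCP pose, the force, the opening and the grip force at its end, in the units of the state.
- bot.sense(): the state, without advancing time (a new reading comes with each control period).
- vision.capture(name): name is "scene" or "top" or "wrist"; returns (picture, depth): 420x560x3 uint8, red, green, blue; 420x560 float32, mm along the optical axis (not along the pixel's ray), 0 where there is no reading.
- vision.camera_params(name): a dict with "intrinsics" (3x3 intrinsics, pixels), "R" (3x3) and "t" (3): a world point X has camera coordinates R X + t; the wrist camera has in their place "hand_eye" (4x4, takes a point from camera to tool coordinates, whose origin is the TCP and whose axes are the flange's). Camera axes: x right, y down, z forward; pixel columns grow to the right and rows downward; lengths in mm; the calibration is good to about 2 mm. A picture is of the moment at which its call begins: read the wrist's pose just before it. camera_params takes no time and is no camera call.
- bot.sign_off(): hands the job in; it is judged then, once.
Trained networks look in the newest picture that a camera, given by its name, has taken for a name from the list of things; names that differ only in an ending like _2 or _b are one class to them, and where a whole thing is asked for, a point or a joint stands for the part that bears it (a point fixed in the world has none). Each returns a list of dicts, best first, with "confidence" (0 to 1); they miss things now and then, are a little off and sometimes report something else, mostly with a low value. They report only what shows in the picture. A call takes as long as a camera call. They do not tell look-alikes from the thing itself.
- finder.trace(camera, target): "pixels" (420x560 bool, what is visible of it) and "at" ([column, row] in pixels, amid what is visible of it).
The state is a dict: "t": time; "joint_positions": joint angles; "joint_velocities": joint speeds; "joint_efforts": joint torques, N m; "position": TCP position; "orientation": TCP orientation; "wrist_force": force on the tool from outside, world axes, zero at the start; "moment": the same for the moment, N m; "grip_width": opening from 0.0 (shut) to 1.0 (fully open); "grasp_force": force on a finger pad.
Only numpy, scipy, OpenCV 4.12 (cv2) and the standard library are available. Lean on these libraries where they do the work, as an engineer would, in place of code of your own. Each camera call takes 0.05 s, during which the arm holds its last target. There are 200 camera calls.

## Working session

There is one attempt and no reset: what is moved stays moved. The work goes in short steps, Python scripts to look and compute and a shell command to move; the robot and the scene stay as the last step left them, time stands still between calls to the robot, and variables do not carry over. Pictures are saved under pics/ and viewed, at most 10 in all, crops included, and the job is handed in when it is done.

```bash
ls; mkdir -p pics; cat > h.py <<'E'
from station import bot, vision, finder
import numpy as np, cv2
def cap(n):
    im,d=vision.capture(n); return im,d
def cloud(n,d):
    p=vision.camera_params(n); K=np.array(p["intrinsics"]); v,u=np.mgrid[:420,:560]
    c=np.stack([(u-K[0,2])/K[0,0]*d,(v-K[1,2])/K[1,1]*d,d],-1)
    if n=="wrist":
        from scipy.spatial.transform import Rotation as Ro
        s=bot.sense(); T=np.array(p["hand_eye"]); c=c@T[:3,:3].T+T[:3,3]
        return c@Ro.from_euler('xyz',s["orientation"]).as_matrix().T+np.array(s["position"])
    return (c-np.array(p["t"]))@np.array(p["R"])
def save(f,im): cv2.imwrite("pics/"+f,im[...,::-1])
E
python3 - <<'E'
from h import *
np.set_printoptions(precision=1,suppress=True)
for n in("top","scene"):
    im,d=cap(n); save(n+".png",im); P=cloud(n,d); np.savez(n+".npz",im=im,d=d,P=P)
    for t in("tester","tester_grip","stand","disc","stone","cross","ring","blank","mallet","offcut"):
        for r in finder.trace(n,t):
            m=r["pixels"]&(d>0)
            if m.sum(): print(n,t,round(r["confidence"],2),np.array(r["at"]),m.sum(),np.median(P[m],0),P[m].max(0)-P[m].min(0))
print(bot.sense())
E
```

```text
pics
top tester 0.81 [153.4 197.2] 487 [607.1 298.8 158.2] [ 45.7  48.  145.6]
top tester 0.54 [194.2 230. ] 229 [534.8 201.1 131.6] [32.4 37.6 74.9]
top tester 0.48 [361.8 247.7] 2991 [ 506.5 -211.4   54.2] [131.2 165.9  87.3]
top tester_grip 0.75 [149.2 195.7] 509 [607.5 299.  158. ] [ 54.2  75.4 177.5]
top tester_grip 0.61 [194.9 231.4] 226 [536.8 199.7 131.7] [34.8 29.2 74.4]
top stand 0.97 [198.3 239.5] 946 [532.2 198.   70.3] [ 94.2  93.9 137.1]
top disc 0.78 [282.5 238.2] 712 [534.8 -10.2  13.1] [73.7 78.1 31.5]
top disc 0.74 [359.7 168.4] 1470 [ 711.7 -205.6   46.7] [ 99.5 220.7  73.5]
top stone 0.58 [363.2 246.9] 3034 [ 506.9 -210.8   54.2] [129.3 151.7  80.3]
top cross 0.94 [361.5 248.7] 3011 [ 506.8 -211.1   54.2] [129.3 150.5  80.3]
top ring 0.84 [362.4 247.7] 3055 [ 506.7 -211.5   54.2] [130.1 162.   83.8]
top blank 0.63 [250.8 149.1] 616 [766.4  71.   27.8] [106.9  80.1  37.6]
top mallet 0.72 [362.1 169.7] 1530 [ 712.1 -206.4   46. ] [114.7 222.2  73.5]
top offcut 0.8 [283.9 193.1] 479 [653.7 -22.2  24. ] [62.1 73.8 34.9]
scene tester 0.76 [322.3 163.1] 309 [551.  197.3
[... 660 characters left out ...]
9 251.4] 3041 [ 552.5 -217.7   50.5] [130.9 150.7  79.1]
scene blank 0.82 [331.4 264.1] 824 [775.1  63.9  27.4] [105.3  96.7  35.1]
scene mallet 0.86 [213.9 315.3] 2420 [ 722.6 -216.1   42.7] [140.2 226.5  67.1]
scene offcut 0.97 [273.6 255. ] 552 [663.9 -25.4  23.8] [63.  87.5 31.1]
{'t': 1.1, 'joint_positions': array([ 1. ,  0.3,  1.5,  0. ,  1.3, -0.2]), 'joint_velocities': array([ 0.,  0., -0., -0., -0., -0.]), 'joint_efforts': array([  0. , -43.7, -28.4,   0.1,   0. ,  -0. ]), 'position': array([190. , 516.1, 218.7]), 'orientation': array([-3.1, -0. ,  2.8]), 'wrist_force': array([-0.2, -0.3,  0.9]), 'moment': array([ 0.,  0., -0.]), 'grasp_force': 0.0, 'grip_width': 0.9951997333795467}
```

View pics/top.png

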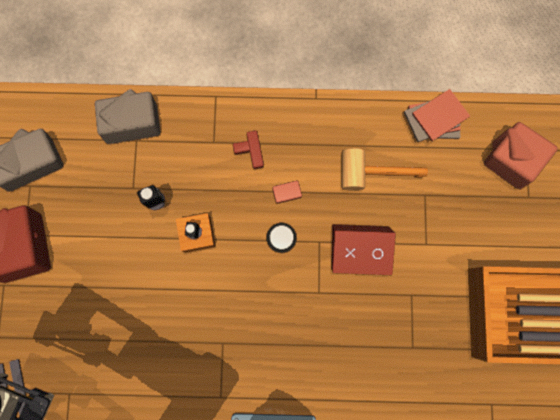

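View pics/scene.png

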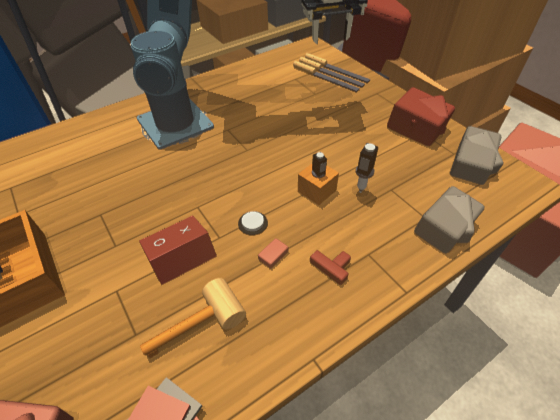

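In the top view, two objects could be the tester. One is the black unit in the stand at (193,230), whose top is about 132 high. The other is a larger one standing free at (150,196), about 158 high. I choose the one in the stand. The cross is at (350,253), the ring at (377,253), the disc at (281,238). The white disc is the only disc candidate; other red rocks lie at the edges.

```bash
python3 - <<'E'
from h import *
np.set_printoptions(precision=2,suppress=True)
z=np.load("top.npz"); im,P=z["im"].astype(int),z["P"]
s=np.load("scene.npz"); ims,Ps=s["im"].astype(int),s["P"]
a=cv2.resize(z["im"][195:265,160:230],(560,560),interpolation=cv2.INTER_CUBIC)
save("crop.png",a)
def rect(m,P): return cv2.minAreaRect(P[m][:,:2].astype(np.float32))
for n,I,Q in(("top",im,P),("scene",ims,Ps)):
    X,Y,Z=Q[...,0],Q[...,1],Q[...,2]
    m=(abs(X-535)<60)&(abs(Y-200)<60)
    print(n,"stand",rect(m&(abs(Z-70)<5),Q)); g=m&(Z>128)&(Z<150); print(" top",g.sum(),Q[g].mean(0))
    m=(abs(X-540)<50)&(abs(Y+12)<50)&(abs(Z-16)<6); print(" disc",m.sum(),cv2.minEnclosingCircle(Q[m][:,:2].astype(np.float32)))
    f=(abs(X-507)<55)&(abs(Y+211)<65)&(Z>38)
    A=np.c_[X[f],Y[f],np.ones(f.sum())]; k=f[f]
    for _ in range(5):
        c=np.linalg.lstsq(A[k],Z[f][k],rcond=None)[0]; k=abs(A@c-Z[f])<2.5
    N=np.array([-c[0],-c[1],1]);N/=np.linalg.norm(N); print(" normal",N,np.degrees(np.arccos(N[2])),np.degrees(np.arctan2(N[1],N[0])),k.mean())
    w=f&(I.min(-1)>110); l,lab,st,ce=cv2.connectedComponentsWithStats(cv2.dilate(w.astype(np.uint8),np.ones((3,3))))
    for i in range(1,l):
        q=w&(lab==i); 
        if q.sum()>8:
            xy=cv2.minAreaRect(Q[q][:,:2].astype(np.float32)); m2=(Q[q].max(0)+Q[q].min(0))/2; print(" chalk",q.sum(),ce[i],Q[q].mean(0),m2,"plane z",c@[Q[q].mean(0)[0],Q[q].mean(0)[1],1])
    if n=="top": print(rect(f,Q))
E
```

```text
top stand ((539.0626831054688, 206.3187713623047), (80.56430053710938, 79.72191619873047), 12.660552978515625)
 top 156 [538.61 205.44 134.69]
 disc 409 ((537.5782470703125, -8.438541412353516), 37.353214263916016)
 normal [-0.32  0.    0.95] 18.532538749132037 179.1790500950843 0.6041016495764601
 chalk 49 [350.01 252.43] [ 498.5  -180.59   54.45] [ 498.23 -180.62   54.91] plane z 55.026009867937674
 chalk 68 [377.5  253.25] [ 498.21 -248.62   55.93] [ 497.57 -248.1    55.7 ] plane z 55.25352662207227
((507.0651550292969, -210.90585327148438), (129.84339904785156, 109.89366912841797), 89.89771270751953)
scene stand ((540.8495483398438, 205.5830535888672), (82.75679016113281, 83.40409088134766), 12.658500671386719)
 top 96 [544.67 202.89 133.97]
 disc 325 ((539.0904541015625, -9.834417343139648), 30.90501594543457)
 normal [-0.2   0.    0.98] 11.257499492122315 179.73851589952508 0.24065040650406505
 chalk 16 [183.88 229.44] [ 496.61 -181.35   55.07] [ 498.46 -180.81   56.18] plane z 53.40092672262649
 chalk 32 [159.09 241.71] [ 497.12 -247.6    55.77] [ 498.62 -247.81   56.23] plane z 53.56258080851878
```

View pics/crop.png

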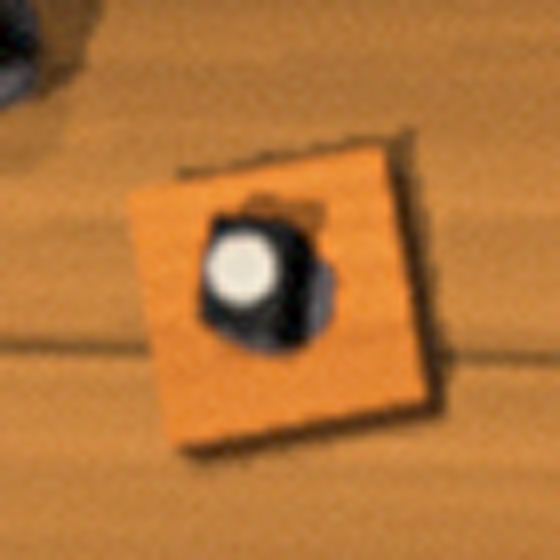

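Crop: the smaller tester with its white cap sits in the stand, which is yawed by about 12.7°. I'm moving above it to see the grip's yaw.

```bash
python3 -m handwheel '[[[0.6,-0.5,0.4,0.5,1],[0.97,-0.86,0.4,0.67,1],[0.97,-0.86,0.4,0.67,1],[0.97,-0.86,0.4,0.67,1],[0.97,-0.86,0.4,0.67,1],[0.97,-0.86,0,0.67,1],[0.97,-0.86,0,0.67,1],[0.97,-0.86,0,0.67,1],[0.97,-0.86,0,0.67,1],[0.97,-0.86,0,0.67,1],[0.97,-0.86,0,0.67,1],[0.97,-0.86,0,0.67,1]]]'; python3 -m handwheel '[[[0.97,-0.86,0,0,1],[0.97,-0.86,0,0,1],[0.97,-0.86,0,0,1],[0.7,-0.8,0,0,1],[0,0,0,0,1],[0,0,0,0,1]]]'
python3 - <<'E'
from h import *
np.set_printoptions(precision=4,suppress=True)
s=bot.sense();print(s["position"],s["orientation"],s["t"],s["joint_positions"])
im,d=cap("wrist"); P=cloud("wrist",d); save("w1.png",im); np.savez("w1.npz",im=im,P=P)
X,Y,Z=np.moveaxis(P,-1,0)
m=(abs(X-540)<50)&(abs(Y-206)<50)&(d>0)
for a,b in((66,74),(126,145),(80,126)):
    k=m&(Z>a)&(Z<b); print(a,k.sum(), k.sum()>9 and cv2.minAreaRect(P[k][:,:2].astype(np.float32)),P[k].mean(0))
E
```

```text
t: 2.1
position: [416.2, 316.0, 258.8]
orientation: [3.142, 0.0, -2.943]
wrist_force: [0.2, 0.0, -0.6]
grip_width: 1.001
grasp_force: 0.0
t: 2.6
position: [488.0, 248.7, 258.4]
orientation: [3.141, -0.001, -2.947]
wrist_force: [-0.2, 0.5, -0.6]
grip_width: 1.001
grasp_force: 0.0
[488.0063 248.6654 258.3531] [ 3.1413 -0.0007 -2.9473] 2.6 [ 0.2673  0.2315  1.4735  0.0003  1.4373 -1.4978]
66 3834 ((539.1264038085938, 207.48179626464844), (80.70806121826172, 80.19598388671875), 12.48276424407959) [531.9755 208.4952  69.2131]
126 1030 ((538.4393920898438, 207.52325439453125), (25.924991607666016, 33.912628173828125), 85.06993865966797) [536.38   207.9212 132.9721]
80 421 ((531.984130859375, 214.93341064453125), (38.47807693481445, 19.38296890258789), 38.25654983520508) [522.5209 209.7749 105.3895]
```

View pics/w1.png

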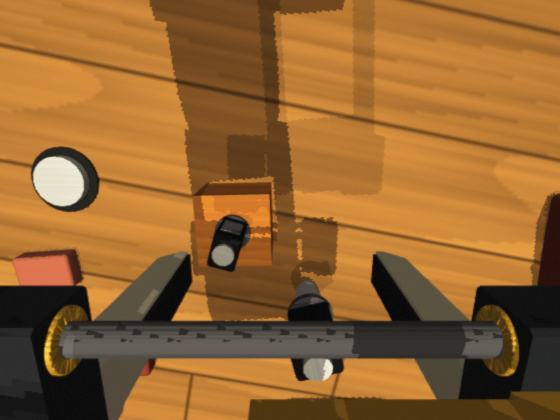

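```bash
python3 - <<'E'
from h import *
for f in("top","w1"):
    P=np.load(f+".npz")["P"]; m=(abs(P[...,0]-605)<35)&(abs(P[...,1]-297)<35)&(P[...,2]>140)&(P[...,2]<230); print(f,m.sum(),m.sum() and (P[m].min(0),P[m].max(0),np.percentile(P[m][:,2],95)))
E
python3 -m handwheel '[[[0.5,-0.4,0,-0.8,1],[0.7,-0.55,0,-0.8,1],[0.7,-0.55,0,-0.8,1],[0.5,-0.4,0,-0.8,1],[0.12,-0.16,0,-0.8,1],[0,0,0,0,1],[0,0,0,0,1]]]'
```

```text
top 326 (array([590.93568101, 280.01632466, 140.50489511]), array([636.63347225, 330.1995741 , 174.65933145]), np.float64(171.47905247244228))
w1 1001 (array([602.1178087 , 283.72146752, 155.49951175]), array([636.01456918, 331.92214623, 169.51287327]), np.float64(168.4156309942448))
t: 3.23
position: [537.2, 209.2, 258.7]
orientation: [3.141, -0.0, 3.062]
wrist_force: [-0.2, -0.9, 0.3]
grip_width: 0.998
grasp_force: 0.0
```

```bash
python3 -m handwheel '[[[0.06,-0.08,-0.5,-0.09,0.7],[0,0,-1,0,0.6],[0,0,-1,0,0.6],[0,0,-1,0,0.6],[0,0,-1,0,0.6],[0,0,-1,0,0.6],[0,0,-1,0,0.6],[0,0,-1,0,0.6],[0,0,-0.6,0,0.6],[0,0,-0.3,0,0.6],[0,0,0,0,0.6],[0,0,0,0,0.6]]]' 25; python3 - <<'E'
from h import *
im,d=cap("wrist"); P=cloud("wrist",d);s=bot.sense();print(s["position"])
m=(abs(P[...,0]-540)<30)&(abs(P[...,1]-207)<20)&(P[...,2]>128)&(P[...,2]<145); print(m.sum(),m.sum()>9 and cv2.minAreaRect(P[m][:,:2].astype(np.float32)))
E
```

```text
t: 4.23
position: [539.0, 207.0, 90.7]
orientation: [3.142, -0.0, 3.054]
wrist_force: [0.5, 0.7, 0.4]
grip_width: 0.602
grasp_force: 0.0
[539.55189491 206.93651662  91.38815772]
3192 ((534.0690307617188, 207.1649932861328), (26.33854103088379, 22.87128257751465), 83.16708374023438)
```

```bash
python3 -m handwheel '[[[0,0,-0.15,0,0.6],[0,0,0,0,0.3],[0,0,0,0,0],[0,0,0,0,0],[0,0,0,0,0],[0,0,0,0,0],[0,0,0,0,0],[0,0,0,0,0]]]' 25; python3 -m handwheel '[[[0,0,0.4,0,0],[0,0,0.8,0,0],[0,0,0.8,0,0],[0,0,0.8,0,0],[0,0,0.8,0,0],[0,0,0.5,0,0],[0,0,0.3,0,0],[0,0,0,0,0]]]'
```

```text
t: 4.95
position: [539.4, 206.5, 87.9]
orientation: [-3.142, 0.0, 3.053]
wrist_force: [0.1, -0.9, 1.3]
grip_width: 0.276
grasp_force: 25.0
t: 5.62
position: [539.8, 206.7, 176.9]
orientation: [3.141, 0.002, 3.053]
wrist_force: [-0.1, 0.7, -3.2]
grip_width: 0.281
grasp_force: 25.0
```

```bash
python3 -m handwheel '[[[0,-0.5,0,0.2,0],[0,-0.9,0,0.2,0],[0,-1,0,0.2,0],[0,-1,0,0.2,0],[0,-1,0,0.2,0],[0,-1,-0.3,0.2,0],[0,-1,-0.6,0.05,0],[0,-1,-0.6,0,0],[0,-1,-0.6,0,0],[0,-1,-0.6,0,0],[0,-1,-0.3,0,0],[0,-0.4,0,0,0]]]'; python3 -m handwheel '[[[0,0,0,0,0],[0,0,0,0,0]]]'; python3 - <<'E'
from h import *
from scipy.spatial.transform import Rotation as Ro
for n in("wrist","scene","top"):
    im,d=cap(n); P=cloud(n,d); save("d_"+n+".png",im); np.savez("d_"+n+".npz",im=im,P=P)
    m=(abs(P[...,0]-538)<60)&(abs(P[...,1]+9)<60)&(abs(P[...,2]-16)<5)&(im.min(-1)>90)
    print(n,m.sum(),m.sum()>9 and cv2.minEnclosingCircle(P[m][:,:2].astype(np.float32)))
print(bot.sense())
E
```

```text
t: 6.62
position: [537.4, -11.4, 113.0]
orientation: [3.141, -0.005, 3.138]
wrist_force: [0.5, 0.9, -2.9]
grip_width: 0.277
grasp_force: 25.0
t: 6.78
position: [539.2, -9.2, 115.6]
orientation: [3.141, -0.0, 3.139]
wrist_force: [0.3, 0.1, -3.2]
grip_width: 0.281
grasp_force: 25.0
wrist 3215 ((537.496826171875, -9.465569496154785), 29.69893455505371)
scene 287 ((538.4913330078125, -10.120553016662598), 30.49619483947754)
top 93 ((517.506103515625, -9.637004852294922), 20.49693489074707)
{'t': 6.9333, 'joint_positions': array([-2.22651284e-01,  3.30851050e-01,  1.70309279e+00,  4.64571388e-04,
        1.10693825e+00, -1.79305769e+00]), 'joint_velocities': array([ 0.00268649, -0.00079109,  0.00069991, -0.00252864, -0.00144768,
       -0.00059217]), 'joint_efforts': array([-3.89344459e-01, -4.55183172e+01, -2.58565164e+01, -4.79703303e-02,
        6.75018830e-02,  7.67075107e-03]), 'position': array([539.46264359,  -8.37645668, 116.12487731]), 'orientation': array([3.14134387e+00, 7.84657612e-04, 3.14099493e+00]), 'wrist_force': array([ 0.30846061, -0.53300422, -2.66591195]), 'moment': array([-0.01841662, -0.00283707, -0.01965582]), 'grasp_force': 24.993703365325928, 'grip_width': 0.2752625827431758}
```

View pics/d_scene.png

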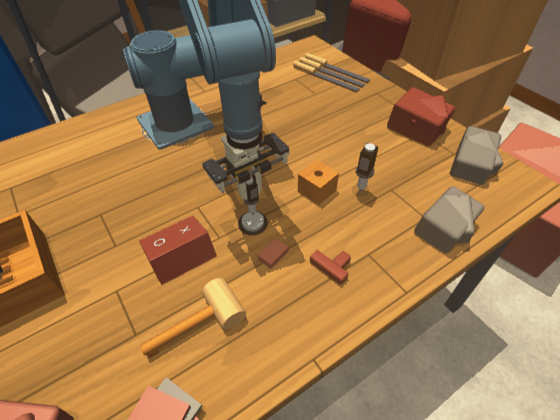

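The stand is empty. The tester hangs upright over the disc at about (252,215), and the offcut and blank are untouched. Next I lower it gently.

```bash
python3 -m handwheel '[[[-0.05,-0.04,-0.4,0,0],[0,0,-0.4,0,0],[0,0,-0.15,0,0],[0,0,0,0,0],[0,0,0,0,0],[0,0,0,0,0]]]'; python3 -m handwheel '[[[0,0,-0.1,0,0],[0,0,-0.1,0,0],[0,0,-0.1,0,0],[0,0,0,0,0],[0,0,0,0,0],[0,0,0,0,0]]]'
```

```text
t: 7.43
position: [538.3, -10.2, 96.6]
orientation: [-3.142, 0.0, 3.14]
wrist_force: [0.0, -0.1, -2.1]
grip_width: 0.283
grasp_force: 25.0
t: 7.93
position: [538.6, -10.4, 91.0]
orientation: [-3.141, 0.001, 3.14]
wrist_force: [0.1, -0.0, -0.4]
grip_width: 0.277
grasp_force: 25.0
```

```bash
python3 -m handwheel '[[[0,0,-0.1,0,0],[0,0,0,0,0],[0,0,0,0,0],[0,0,0,0,0],[0,0,0,0,0],[0,0,0,0,0],[0,0,0,0,0],[0,0,0,0,0],[0,0,0,0,0],[0,0,0,0,0],[0,0,0,0,0],[0,0,0,0,0]]]'; python3 -m handwheel '[[[0,0,0,0,0],[0,0,0,0,0],[0,0,0,0,0],[0,0,0,0,0]]]'
```

```text
t: 8.93
position: [538.4, -10.3, 88.7]
orientation: [-3.141, 0.0, 3.14]
wrist_force: [2.4, 0.1, 1.1]
grip_width: 0.276
grasp_force: 25.0
t: 9.27
position: [538.4, -10.3, 88.7]
orientation: [-3.142, 0.0, 3.14]
wrist_force: [2.5, -0.9, 0.7]
grip_width: 0.278
grasp_force: 25.0
```

```bash
cat > tilt.py <<'E'
from h import *
def axis(n,u=None):
    im,d=cap(n); P=cloud(n,d); t=np.array(bot.sense()["position"])
    Q=P-t; z=Q[...,2]; m=(abs(Q[...,0])<60)&(abs(Q[...,1])<16)&(z<-22)&(z>-62)&(d>0)
    q=Q[m]
    C=[]
    for a in range(-62,-22,5):
        k=q[(q[:,2]>=a)&(q[:,2]<a+5)]
        if len(k)>4: C.append([a+2.5,*np.median(k[:,:2],0),np.ptp(k[:,0]),len(k)])
    C=np.array(C); 
    if len(C)>2: print(n,"dx/dz deg",np.degrees(np.arctan(np.polyfit(C[:,0],C[:,1],1)[0])),"dy/dz",np.degrees(np.arctan(np.polyfit(C[:,0],C[:,2],1)[0])))
    print(C); return im
if __name__=="__main__":
    import sys
    np.set_printoptions(precision=1,suppress=True)
    im=axis("scene"); K=vision.camera_params("scene"); p=np.array(K["R"])@(np.array(bot.sense()["position"])-[0,0,30])+np.array(K["t"]); p=np.array(K["intrinsics"])@p; c,r=(p[:2]/p[2]).astype(int)
    save(sys.argv[1],cv2.resize(im[max(r-50,0):r+50,max(c-65,0):c+65],(780,600),interpolation=cv2.INTER_CUBIC)); axis("wrist"); print(c,r,bot.sense()["t"])
E
python3 tilt.py t1.png
```

```text
scene dx/dz deg 1.9427378723044448 dy/dz -1.1903516960870126
[[-54.5   9.5  -3.7  10.4   6. ]
 [-49.5   9.5  -4.2   8.4  11. ]
 [-44.5   8.8  -6.4  12.2  11. ]
 [-39.5  10.8  -1.5   1.7   5. ]
 [-34.5   8.7  -5.4  12.   14. ]
 [-29.5  10.7  -4.7   8.4   7. ]]
wrist dx/dz deg -2.475732503670647 dy/dz -5.698531826668721
[[-59.5  -8.7   1.1   4.8  16. ]
 [-54.5  -8.6   0.1   3.9  49. ]
 [-49.5  -9.1   0.1   1.7  26. ]]
250 209 9.3667
```

View pics/t1.png

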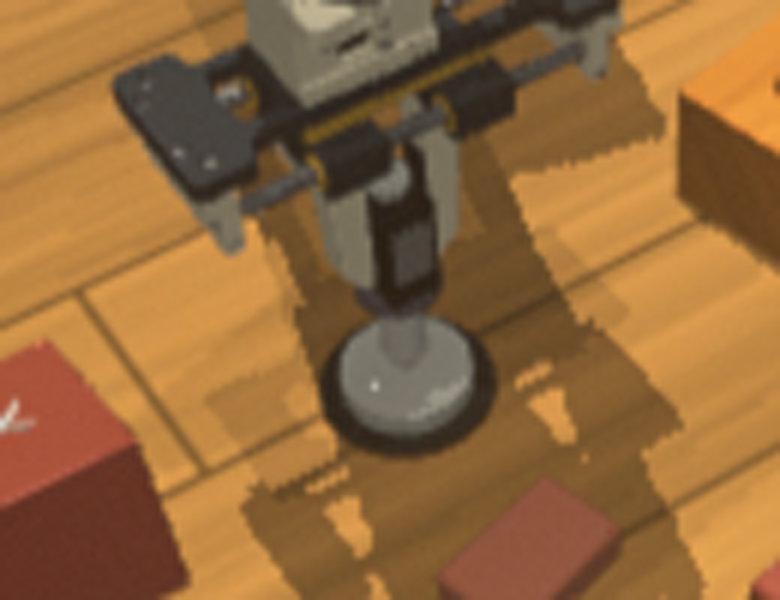

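Disc check done: the tester stood upright on the disc's middle at (405,370) in the crop, with about 3.7 N held for over a second. Since the moves can't tilt the tool, I'll pivot the tester in the pads by pushing its barrel sideways against the far (+x) face of the fixed stand.

```bash
python3 -m handwheel '[[[0,0,0.3,0,0],[0,0,0.9,0,0],[0,0,1,0,0],[0,0,1,0,0],[0.6,0.4,0.6,0.3,0],[0.6,0.8,0,0.4,0],[0.6,1,0,0.4,0],[0.6,1,0,0.4,0],[0.4,1,0,0.4,0],[0.3,1,0,0.4,0],[0,1,0,0.4,0],[0,1,0,0.4,0]]]'; python3 -m handwheel '[[[0,1,0,0,0],[0,1,0,0,0],[0,1,0,0,0],[0,1,0,0,0],[0,0.4,0,0,0],[0,0,0,0,0],[0,0,0,0,0]]]'
```

```text
t: 10.37
position: [598.5, 134.7, 163.3]
orientation: [3.141, -0.005, -2.925]
wrist_force: [-0.3, -0.1, -2.0]
grip_width: 0.282
grasp_force: 25.0
t: 10.95
position: [599.3, 221.4, 163.9]
orientation: [-3.141, -0.003, -2.926]
wrist_force: [1.0, -0.3, -2.2]
grip_width: 0.277
grasp_force: 25.0
```

```bash
python3 -m handwheel '[[[0,0,-0.7,0,0],[0,0,-0.8,0,0],[0,0,-0.5,0,0],[0,0,-0.1,0,0],[0,0,0,0,0],[0,0,0,0,0]]]' 12; python3 -m handwheel '[[[-0.25,-0.055,0,0,0],[-0.25,-0.055,0,0,0],[-0.25,-0.055,0,0,0],[-0.2,-0.044,0,0,0],[-0.2,-0.044,0,0,0],[0,0,0,0,0],[0,0,0,0,0]]]';  python3 -m handwheel '[[[-0.2,-0.044,0,0,0],[-0.2,-0.044,0,0,0],[0,0,0,0,0],[0,0,0,0,0]]]'
```

```text
t: 11.45
position: [600.6, 221.1, 123.1]
orientation: [-3.141, 0.0, -2.928]
wrist_force: [0.1, 0.3, -3.5]
grip_width: 0.278
grasp_force: 12.0
t: 12.03
position: [577.4, 216.8, 123.3]
orientation: [3.142, 0.001, -2.927]
wrist_force: [2.5, 0.3, -0.1]
grip_width: 0.276
grasp_force: 12.0
t: 12.37
position: [568.6, 214.8, 122.5]
orientation: [3.142, -0.001, -2.927]
wrist_force: [1.0, 0.6, -1.3]
grip_width: 0.281
grasp_force: 12.0
```

```bash
python3 -m handwheel '[[[-0.15,-0.033,0,0,0],[-0.13,-0.028,0,0,0],[0,0,0,0,0],[0,0,0,0,0]]]'; python3 -m handwheel '[[[0.3,0.07,0.2,0,0],[0.6,0.13,0.5,0,0],[0.6,0.13,0.8,0,0],[0.2,0,1,0,0],[0,0,0.6,0,0],[0,0,0,0,0],[0,0,0,0,0]]]' 20
python3 tilt.py t2.png
```

```text
t: 12.7
position: [563.0, 213.6, 122.3]
orientation: [3.142, -0.001, -2.927]
wrist_force: [1.6, 0.8, -3.0]
grip_width: 0.282
grasp_force: 12.0
t: 13.28
position: [597.6, 220.3, 184.8]
orientation: [-3.142, -0.0, -2.927]
wrist_force: [-0.7, 0.5, -2.9]
grip_width: 0.281
grasp_force: 20.0
scene dx/dz deg -8.248968802175458 dy/dz 0.21216750489987543
[[-54.5  29.2  -2.   12.9   6. ]
 [-49.5  34.6   1.4  14.9  15. ]
 [-44.5  31.1  -1.   12.9  11. ]
 [-39.5  31.2  -0.8  14.1  16. ]
 [-34.5  29.9   0.5  12.1  12. ]
 [-29.5  27.5  -2.3  15.6  14. ]
 [-24.5  27.6   0.2  14.6  15. ]]
[]
338 159 13.3833
```

View pics/t2.png

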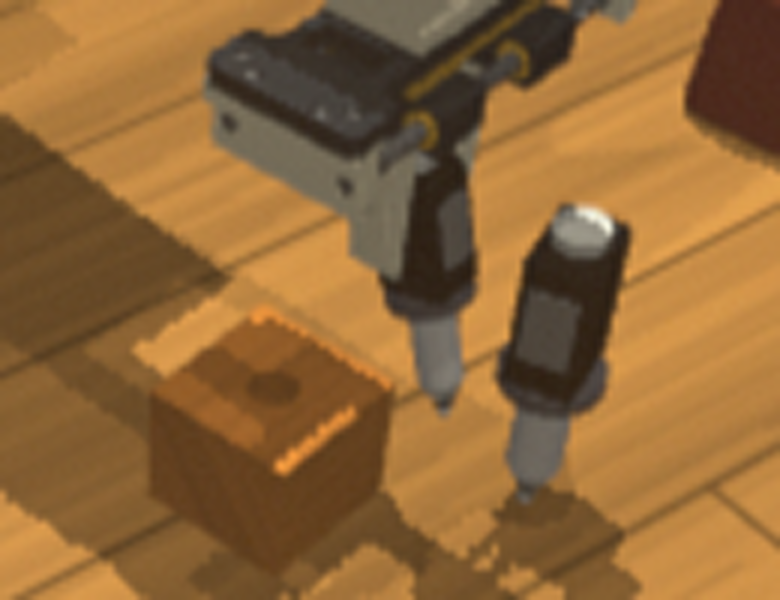

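The picture shows the tester tilted with its tip at (445,408), leaning away from the stand and the robot. I'll fit the angle by comparing rendered silhouettes with the network's mask.

```bash
cat > fit.py <<'E'
from h import *
import sys
from scipy.spatial.transform import Rotation as Ro
prof=[(-28,19),(-34,19),(-34,10),(-74,10),(-82,4.5),(-82,3.5),(-94,3.5)]
def proj(n,X,s):
    p=vision.camera_params(n); K=np.array(p["intrinsics"])
    if n=="wrist":
        T=np.array(p["hand_eye"]); X=(X-s["position"])@Ro.from_euler('xyz',s["orientation"]).as_matrix(); c=(X-T[:3,3])@T[:3,:3]
    else: c=X@np.array(p["R"]).T+np.array(p["t"])
    c=c@K.T; return c[:,:2]/c[:,2:]
def pose(th,dz,dx,s):
    yaw=s["orientation"][2]; n=-np.array([np.cos(yaw),np.sin(yaw),0])*np.sign(np.cos(yaw))*-1
    n=n if n[0]>0 else -n   # +x side horizontal
    a=np.cos(th)*np.array([0,0,1])-np.sin(th)*n; e=np.cos(th)*n+np.sin(th)*np.array([0,0,1])
    c=np.array(s["position"])+[0,0,19]+dz*a+dx*e   # grip centre
    return c,a,e,np.cross(a,e)
def sil(n,th,dz,dx,s):
    c,a,e,f=pose(th,dz,dx,s); m=np.zeros((420,560),np.uint8); t=np.linspace(0,2*np.pi,24)[:,None]
    R=[c+h*a+r*(np.cos(t)*e+np.sin(t)*f) for h,r in prof]
    for A,B in zip(R,R[1:]): cv2.fillConvexPoly(m,cv2.convexHull((proj(n,np.r_[A,B],s)*16).astype(np.int32)),1,shift=4)
    return m>0
if __name__=="__main__":
    s=bot.sense(); s["position"]=np.array(s["position"]); V=[]
    for n in ("scene","wrist","top"):
        im,d=cap(n); W=finder.trace(n,"tester"); c0=proj(n,pose(.3,-3,0,s)[0][None]-[0,0,40],s)[0]
        print(n,c0,[(round(w["confidence"],2),w["at"]) for w in W])
        if n=="top": continue
        M=max(W,key=lambda w:w["confidence"]-0.01*np.hypot(*(np.array(w["at"])-c0)))["pixels"] if W else np.zeros((420,560),bool)
        best=[]
        for th in np.radians(np.arange(0,40,1)):
            for dx in(-2,0,2):
                S=sil(n,th,-3,dx,s); roi=cv2.dilate(S.astype(np.uint8),np.ones((9,9)))>0
                c,a,e,f=pose(th,-3,dx,s); 
                # keep only region beyond the collar top in image
                p1,p2=proj(n,np.array([c-28*a,c-94*a]),s); u=(p2-p1)/np.linalg.norm(p2-p1); v,uu=np.mgrid[:420,:560]; below=((uu-p1[0])*u[0]+(v-p1[1])*u[1])>-1
                Mm=M&below; best.append(((Mm&S&below).sum()/max(1,(Mm|(S&below)).sum()),np.degrees(th),dx))
        best.sort(reverse=True); print(n,best[:6])
        o=im.copy(); 
        for th,col in((15,(255,255,0)),(20,(0,255,0)),(25,(0,255,255))):
            k,_=cv2.findContours(sil(n,np.radians(th),-3,0,s).astype(np.uint8),0,1); 
            big=cv2.resize(im,None,fx=4,fy=4,interpolation=cv2.INTER_CUBIC) if th==15 else big
            cv2.drawContours(big,[q*4+2 for q in k],-1,col,1)
        c,r=(c0*4).astype(int); r=min(max(r,300),1380); c=min(max(c,200),2040); V.append(big[r-300:r+300,c-200:c+200])
    save(sys.argv[1],np.hstack(V))
E
python3 fit.py f1.png
```

```text
scene [338.53610607 158.12548621] [(0.57, [366.5, 165.5])]
scene [(np.float64(0.01580135440180587), np.float64(39.0), 2), (np.float64(0.011210762331838564), np.float64(38.0), 2), (np.float64(0.008968609865470852), np.float64(37.0), 2), (np.float64(0.008898776418242492), np.float64(39.0), 0), (np.float64(0.0056179775280898875), np.float64(36.0), 2), (np.float64(0.005580357142857143), np.float64(39.0), -2)]
wrist [280.82416929 252.80740235] [(0.74, [282.0, 286.5]), (0.61, [384.1, 263.4])]
wrist [(np.float64(0.941699604743083), np.float64(21.0), 2), (np.float64(0.9387654320987654), np.float64(25.0), 0), (np.float64(0.934203917629332), np.float64(24.000000000000004), 0), (np.float64(0.9276807980049875), np.float64(20.0), 2), (np.float64(0.9252291365171249), np.float64(22.0), 2), (np.float64(0.9190751445086706), np.float64(26.0), 0)]
top [183.63334658 201.94475232] [(0.43, [144.0, 196.2])]
```

View pics/f1.png

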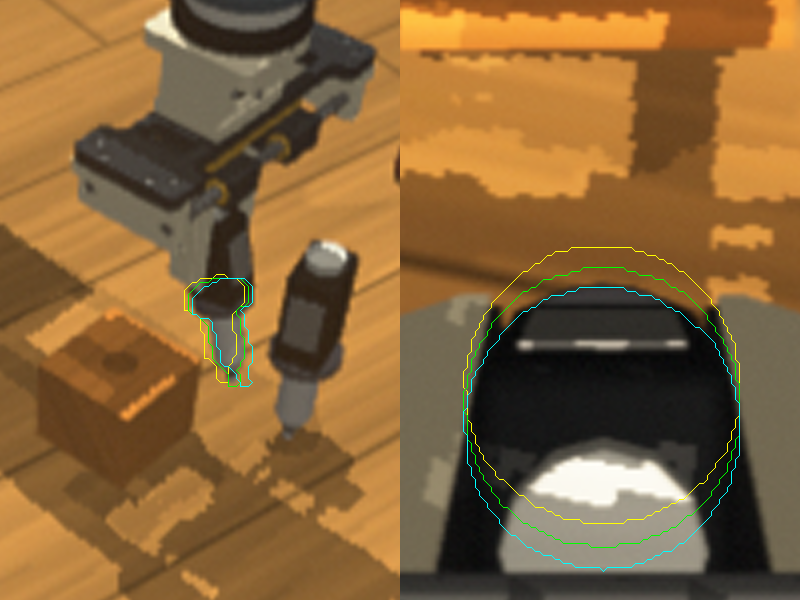

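In the scene half of the picture, the tip at (232,378) falls between the 15° and 20° outlines. The wrist half fits 21–25°. That puts the tilt at about 20°, as needed. I'm moving to hover over the cross.

```bash
python3 -m handwheel '[[[-0.15,-0.4,0,-0.1,0],[-0.3,-0.8,0,-0.3,0],[-0.35,-1,0,-0.3,0],[-0.35,-1,0,-0.3,0],[-0.35,-1,0,-0.3,0],[-0.35,-1,0,-0.3,0],[-0.35,-1,0,-0.3,0],[-0.35,-1,0,-0.3,0],[-0.35,-1,0,-0.3,0],[-0.35,-1,0,-0.3,0],[-0.35,-1,0,-0.29,0],[-0.35,-1,0,0,0]]]' 25; python3 -m handwheel '[[[-0.35,-1,0,0,0],[-0.35,-1,0,0,0],[-0.35,-1,0,0,0],[-0.35,-1,0,0,0],[-0.35,-1,0,0,0],[-0.35,-1,0,0,0],[-0.35,-1,-0.2,0,0],[-0.35,-1,-0.4,0,0],[-0.2,-0.6,-0.3,0,0],[0,-0.2,0,0,0],[0,0,0,0,0],[0,0,0,0,0]]]'
```

```text
t: 14.68
position: [517.7, -5.0, 184.8]
orientation: [-3.141, 0.0, 3.139]
wrist_force: [0.8, 0.1, -3.4]
grip_width: 0.276
grasp_force: 25.0
t: 15.68
position: [458.7, -179.6, 167.0]
orientation: [3.141, 0.0, 3.14]
wrist_force: [-0.2, 0.6, -3.1]
grip_width: 0.28
grasp_force: 25.0
```

```bash
python3 -m handwheel '[[[0.06,-0.07,-0.4,0,0],[0,0,-0.5,0,0],[0,0,-0.3,0,0],[0,0,0,0,0],[0,0,0,0,0],[0,0,0,0,0]]]'; python3 - <<'E'
from fit import *
s=bot.sense(); s["position"]=np.array(s["position"]); print(s["position"])
im,d=cap("scene"); it,dt=cap("top"); np.savez("s3.npz",im=im,it=it,d=d)
big=cv2.resize(im,None,fx=7,fy=7,interpolation=cv2.INTER_CUBIC)
for th,col in((15,(255,255,0)),(20,(0,255,0)),(25,(0,255,255))):
    k,_=cv2.findContours(cv2.resize(sil("scene",np.radians(th),-3,0,s).astype(np.uint8),None,fx=7,fy=7,interpolation=0),0,1); cv2.drawContours(big,k,-1,col,1)
    c,a,e,f=pose(np.radians(th),-3,0,s); print(th,c-94*a,proj("scene",(c-94*a)[None],s))
x=proj("scene",np.array([[498.4,-181,55.3]]),s)[0]; print(x)
cv2.drawMarker(big,tuple((x*7+3).astype(int)),(255,0,255),0,20)
c,r=(x*7).astype(int); save("s3.png",big[r-400:r+150,c-300:c+300])
E
```

```text
t: 16.18
position: [459.9, -180.9, 142.5]
orientation: [3.141, -0.0, 3.141]
wrist_force: [1.0, 0.2, -2.0]
grip_width: 0.282
grasp_force: 25.0
[ 459.92263061 -180.859977    142.54512525]
15 [ 485.02807572 -180.8706427    67.8503201 ] [[181.15339534 223.18391321]]
20 [ 493.09858152 -180.87407134   70.39494103] [[182.30023307 224.63286271]]
25 [ 500.9165983  -180.87739272   73.63326991] [[183.36076178 225.86040102]]
[184.41335551 229.7791122 ]
```

View pics/s3.png

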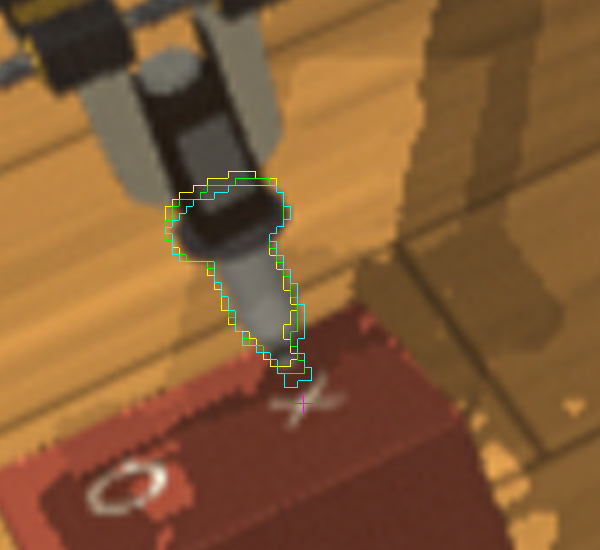

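The predicted cross marker at (302,402) sits on the visible chalk cross, with the tip just up-left of it at about (292,372). I'll sharpen the tilt estimate from the wrist depth on the grip's own faces.

```bash
python3 - <<'E'
from h import *
np.set_printoptions(precision=1,suppress=True)
im,d=cap("wrist"); P=cloud("wrist",d); t=np.array(bot.sense()["position"]); Q=P-t
m=(abs(Q[...,1])<11)&(abs(Q[...,0])<60)&(Q[...,2]>-30)&(Q[...,2]<65)&(d>0)
q=Q[m]; I=im[m]; print(len(q),q.min(0),q.max(0))
v,u=np.where(m)
for c in (275,282,290):
    k=u==c
    print(c,[(int(r),*np.round(p[[0,2]],1),int(i.mean())) for r,p,i in list(zip(v[k],q[k],I[k]))[::6]])
# ransac planes
rng=np.random.default_rng(0); rem=np.ones(len(q),bool)
for _ in range(4):
    idx=np.where(rem)[0]; b=None
    if len(idx)<150: break
    for _ in range(300):
        A=q[rng.choice(idx,3,False)]; n=np.cross(A[1]-A[0],A[2]-A[0]); L=np.linalg.norm(n)
        if L<5: continue
        n/=L; k=rem&(abs((q-A[0])@n)<0.8)
        if b is None or k.sum()>b.sum(): b=k
    c=q[b].mean(0); n=np.linalg.svd(q[b]-c,full_matrices=False)[2][2]; n*=np.sign(n[2]); print(b.sum(),c,n.round(3),"tilt",np.degrees(np.arctan2(-n[0],n[2]))); rem&=~b
E
```

```text
3721 [-17.2 -11.  -21.5] [ 2.8 11.  50.3]
275 [(249, np.float64(-2.4), np.float64(-21.3), 49), (255, np.float64(-7.9), np.float64(1.0), 43), (261, np.float64(-13.8), np.float64(22.3), 47), (267, np.float64(-16.8), np.float64(35.3), 13), (273, np.float64(-15.5), np.float64(38.1), 22), (279, np.float64(-13.4), np.float64(39.1), 23), (285, np.float64(-11.1), np.float64(39.7), 26), (291, np.float64(-11.3), np.float64(45.1), 97), (297, np.float64(-9.6), np.float64(46.6), 160), (303, np.float64(-7.3), np.float64(47.0), 160), (309, np.float64(-4.9), np.float64(47.2), 160), (315, np.float64(-3.4), np.float64(48.9), 154)]
282 [(249, np.float64(-4.0), np.float64(-17.2), 47), (255, np.float64(-7.6), np.float64(0.3), 42), (261, np.float64(-13.7), np.float64(22.0), 48), (267, np.float64(-16.6), np.float64(34.8), 11), (273, np.float64(-15.5), np.float64(38.2), 22), (279, np.float64(-13.5), np.float64(39.3), 25), (285, np.float64(-11.2), np.float64(40.0), 23), (291, np.float64(-11.9), np.float64(46.2), 153), (297, np.float64(-9.6), np.float64(46.6), 160), (303, np.float64(-7.2), np.float64(46.9), 1
[... 234 characters left out ...]
4(26.7), 52), (268, np.float64(-16.2), np.float64(35.0), 11), (275, np.float64(-15.1), np.float64(39.1), 24), (281, np.float64(-12.8), np.float64(39.6), 27), (287, np.float64(-10.7), np.float64(40.6), 26), (293, np.float64(-10.9), np.float64(45.9), 148), (299, np.float64(-8.6), np.float64(46.3), 159), (305, np.float64(-6.7), np.float64(47.5), 163), (311, np.float64(-4.6), np.float64(48.2), 157), (317, np.float64(-2.5), np.float64(48.8), 154)]
1060 [-10.    0.1  42.4] [-0.7 -0.1  0.7] tilt 43.903038847155266
671 [-11.4   0.2  14.5] [1.  0.  0.3] tilt -74.9165355514626
685 [-6.7  0.5 47.2] [-0.3 -0.   1. ] tilt 17.051806421155806
673 [-10.6  -0.3  39.9] [-0.3 -0.   0.9] tilt 18.332635461888895
```

```bash
python3 -m handwheel '[[[0.07,0,-0.19,0,0],[0.07,0,-0.19,0,0],[0,0,0,0,0],[0,0,0,0,0],[0,0,0,0,0]]]' 45; python3 -m handwheel '[[[0.035,0,-0.095,0,0],[0,0,0,0,0],[0,0,0,0,0]]]';python3 -m handwheel '[[[0.035,0,-0.095,0,0],[0,0,0,0,0],[0,0,0,0,0]]]';python3 -m handwheel '[[[0.035,0,-0.095,0,0],[0,0,0,0,0],[0,0,0,0,0]]]'
```

```text
t: 16.75
position: [462.6, -181.1, 134.9]
orientation: [3.141, -0.0, 3.141]
wrist_force: [0.7, -0.7, -3.1]
grip_width: 0.275
grasp_force: 45.0
t: 17.0
position: [463.3, -181.1, 133.1]
orientation: [3.142, -0.0, 3.141]
wrist_force: [-0.4, 0.5, -2.3]
grip_width: 0.281
grasp_force: 45.0
t: 17.25
position: [464.0, -181.1, 131.1]
orientation: [3.141, -0.0, 3.141]
wrist_force: [-0.5, 0.4, -2.4]
grip_width: 0.274
grasp_force: 45.0
t: 17.5
position: [464.7, -181.0, 129.2]
orientation: [3.141, -0.0, 3.141]
wrist_force: [-0.5, 0.1, -2.3]
grip_width: 0.279
grasp_force: 45.0
```

```bash
for i in 1; do :; done; python3 -m handwheel '[[[0.035,0,-0.095,0,0],[0,0,0,0,0],[0,0,0,0,0]]]';python3 -m handwheel '[[[0.035,0,-0.095,0,0],[0,0,0,0,0],[0,0,0,0,0],[0,0,0,0,0]]]'
python3 - <<'E'
from h import *
F=[]
im,d=cap("scene")
for _ in range(6): cap("top"); F.append(bot.sense()["wrist_force"])
print(np.mean(F,0)); p=bot.sense()["position"]; print(p)
K=vision.camera_params("scene"); c=np.array(K["R"])@np.array([498.4,-181,57])+np.array(K["t"]); c=np.array(K["intrinsics"])@c; c,r=(c[:2]/c[2]).astype(int); print(c,r)
a=im[r-22:r+14,c-24:c+24]; a=np.clip(a.astype(float)*1.8,0,255).astype(np.uint8)
save("s4.png",cv2.resize(a,(800,600),interpolation=cv2.INTER_CUBIC))
E
```

```text
t: 17.75
position: [465.5, -181.1, 127.4]
orientation: [-3.142, 0.0, 3.141]
wrist_force: [-0.3, -0.2, -1.6]
grip_width: 0.277
grasp_force: 45.0
t: 18.08
position: [466.1, -181.2, 125.6]
orientation: [-3.141, -0.0, 3.141]
wrist_force: [-1.7, 0.4, -0.2]
grip_width: 0.276
grasp_force: 45.0
[-0.98679717 -0.36805984 -0.64166255]
[ 466.12623349 -181.14830772  125.60476822]
184 229
```

View pics/s4.png

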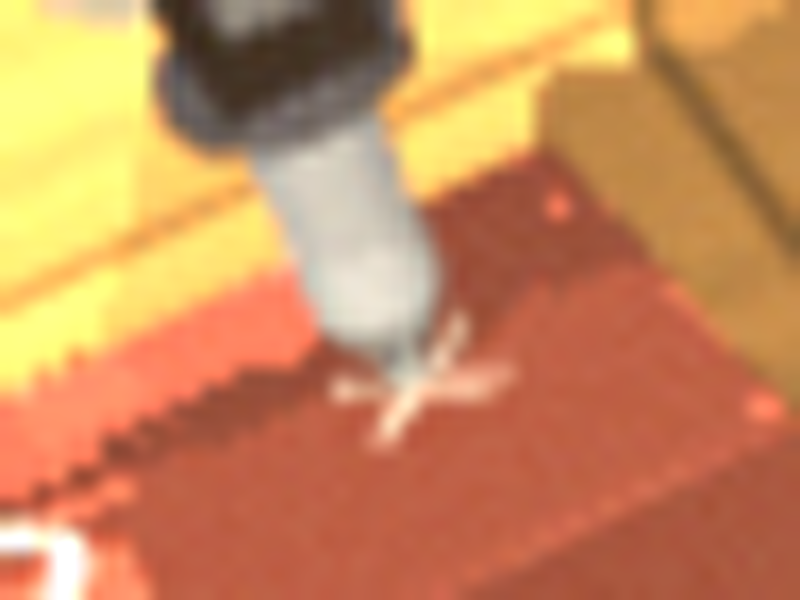

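The tip rests at about (405,375), roughly 3 mm down-slope of the cross centre at (425,385). I'll back off, shift 2 mm up-slope and press again slightly deeper.

```bash
python3 -m handwheel '[[[-0.05,0,0.14,0,0],[-0.05,0,0.14,0,0],[0.1,0,0.035,0,0],[0,0,0,0,0],[0,0,0,0,0],[0.045,0,-0.12,0,0],[0.045,0,-0.12,0,0],[0,0,0,0,0],[0,0,0,0,0],[0.025,0,-0.07,0,0],[0,0,0,0,0],[0,0,0,0,0]]]'; python3 - <<'E'
from h import *
F=[]
for _ in range(10): im,d=cap("scene"); F.append(bot.sense()["wrist_force"])
print(np.mean(F,0),np.std(F,0)); print(bot.sense()["position"])
E
```

```text
t: 19.43
position: [468.3, -181.1, 125.7]
orientation: [3.142, -0.0, 3.141]
wrist_force: [-0.7, 0.0, -1.0]
grip_width: 0.274
grasp_force: 45.0
[-1.13044539 -0.29870801  0.00945357] [0.44996518 0.31140226 0.49651545]
[ 468.31661887 -181.09686237  125.63360086]
```

```bash
python3 -m handwheel '[[[0.018,0,-0.05,0,0],[0,0,0,0,0],[0,0,0,0,0],[0,0,0,0,0],[0,0,0,0,0],[0,0,0,0,0]]]'; python3 - <<'E'
from h import *
F=[]
for _ in range(10): im,d=cap("wrist"); F.append(bot.sense()["wrist_force"])
print(np.mean(F,0)); P=cloud("wrist",d); s=bot.sense(); Q=P-np.array(s["position"]); print(s["position"],s["t"])
for lo,hi in((-5,30),(37,42.5)):
    m=(abs(Q[...,1])<9)&(Q[...,2]>lo)&(Q[...,2]<hi)&(abs(Q[...,0])<17)&(d>0); q=Q[m]
    for _ in range(5):
        c=q.mean(0); n=np.linalg.svd(q-c,full_matrices=False)[2][2]; e=abs((q-c)@n); q=q[e<max(.8,2*np.median(e))]
    print(len(q),c,n)
im,d=cap("scene"); save("s5.png",im)
E
```

```text
t: 20.43
position: [468.7, -181.1, 124.6]
orientation: [3.142, -0.0, 3.141]
wrist_force: [-1.9, -0.4, -0.4]
grip_width: 0.276
grasp_force: 45.0
[-2.1298985  -0.10185653  0.66531682]
[ 468.72034797 -181.10084939  124.62073347] 20.9333
417 [-12.44843086   0.14093027  17.85684663] [-0.96700126  0.00211448 -0.25476282]
770 [-12.73188016  -0.21933753  39.37849077] [-0.345124    0.00351887  0.9385505 ]
```

```bash
python3 -c "
from station import bot
print(bot.sign_off())"
```

```text
the job is handed in; nothing more can be done
None
```

I checked the tester upright on the disc (about 3.7 N, over a second), then handed the job in holding it on the chalk cross at about 3.9 N, plunger near half-way by the force reading. The tilt is about 17.5° against a face of 18.5–20°. I re-aimed the tip after it sat about 3 mm off the cross but did not look at it again. The sign-off gave no verdict.

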